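# Prove the focuser drive's stop button

### The arm

A 6-joint arm with a two-finger parallel gripper is mounted at the origin on the work surface. World frame = base frame: x ahead of the robot, y to its left, z up, the work surface at z = 0. Lengths are in mm, angles in rad, forces in N, time in s.
With the tool pointing down it reaches from about 325 to 775 mm from the base axis. Payload 9.3 kg.
Tool frame: the origin (TCP) lies between the finger pads; the fingertips stand 8 mm ahead of it and the grasp point (between the pads) lies 11 mm behind it; z points along the fingers, y is the direction in which the jaws open and shut (so a half turn about z gives the same grasp; the last joint's range is limited). The gripper opens to 85 mm and grips with 20 to 120 N. Pads are 22 mm wide; open, the fingers measure 114 mm over their backs; the gripper's body (76 mm by 85 mm) begins 54 mm behind the grasp point. The pads swing forward as they close: fully open they stand 13 mm farther back than shut.
Start: joints at [1.167, 0.259, 0.021, 1.334, 0, 1.418], TCP at [136.5, 532.789, 239.279] pointing down, gripper open.
Joint ranges: [-3.04, 3.04], [-0.91, 1.82], [-1.04, 1.36], [-1.92, 1.95], [-1.52, 1.45], [-3.14, 3.14]. Speed limits (rad/s): [2.22, 2.22, 2.79, 3.14, 3.14, 3.14].

### API

Orientations are given as a unit quaternion [x, y, z, w].
In Python, from station import arm, read_camera, camera_model, models gives the robot as it stands. The module is installed in compiled form; this text tells all that it offers.
- The arm moves only by the tool send_rows, never from a script. Its argument "motion" is a list of rows, each a list of 5 numbers: the shift along the tool's x, y, z in m, then the turn about the tool's z in rad, then the opening in per cent of the stroke, from 0 (shut) to 100 (fully open). In form: [[tx, ty, tz, spin, grip], ...]. A call has 1 to 8 rows; each row is the pose to reach, as a shift and turn from the pose commanded when the call began, along the tool's axes at that moment; what a row does not reach only later rows make up. A row lasts 1/8 s, in which the tool goes at most 62.5 mm and 10.7 degrees, less where a joint would pass 70% of its speed; a pose out of reach is approached as far as the arm can. A call with a gripper value outside its range is refused whole. The fingers move at their own pace and stop on an object; "squeeze" is the grip in N (left out, the last holds). Time passes only in rows, so rows that repeat a pose let the fingers close. It gives the time, the measured TCP pose, the force and the opening at its end, in the units of the state.
- arm.read_state(): the state, without advancing time (a new reading comes with each control period).
- read_camera(name): name is "scene" or "top"; returns the picture (480x640x3 uint8, blue, green, red); there is no depth.
- camera_model(name): a dict with "mtx" (3x3 intrinsics, pixels), "k1" (the pictures are not rectified: a ray, as slopes to the right and down, at radius r is drawn at 1 + k1 r^2 times it, then the intrinsics apply), "pose" (4x4, takes a point from camera to world coordinates). Camera axes: x right, y down, z forward; pixel columns grow to the right and rows downward; lengths in mm; the calibration is good to about 2 mm. A picture is of the moment at which its call begins. camera_model takes no time and is no camera call.
- arm.close_job(): hands the job in, once; it reports no verdict.
Trained networks look in the newest picture that a camera, given by its name, has taken for a name from the list of things; names that differ only in an ending like _2 or _b are one class to them, and where a whole thing is asked for, a point or a joint stands for the part that bears it (a point fixed in the world has none). Each returns a list of dicts, best first, with "score" (0 to 1); they miss things now and then, are a little off and sometimes report something else, mostly with a low value. They report only what shows in the picture. A call takes as long as a camera call. They do not tell look-alikes from the thing itself.
- models.recognise(thing, camera): "extent" ([left, top, width, height] in pixels, round what is visible of it).
- models.cut_out(thing, camera): "mask" (480x640 bool, what is visible of it) and "extent" ([left, top, width, height] in pixels, round what is visible of it).
The state is a dict: "clock": time; "joints": joint angles; "qd": joint speeds; "tau": joint torques, N m; "ee_pos": TCP position; "tcp_rot": TCP orientation; "force": force on the tool from outside, world axes, zero at the start; "wrist_torque": the same for the moment, N m; "opening": finger opening in mm.
Only numpy, scipy, OpenCV 4.12 (cv2) and the standard library are available. Lean on these libraries where they do the work, as an engineer would, in place of code of your own. Each camera call takes 0.05 s, during which the arm holds its last target.

### The job

Test the stop circuit of the focuser drive before tonight's collimation: press the red mushroom stop down until it latches and stays in by itself, then push its lobes round clockwise, as its arrows show, until it springs back up, and after that press the blue re-arm button fully in and let it come back out. Use the fingertips or the outside of the fingers only: do not grip the stop or lift anything, and leave the eyepiece, the glass disc, the two thumbscrews and the focuser's crank where they are.

Things in the scene. Friction and masses are not known exactly. Their poses are not given: they have to be found in the camera images.
- station: grey cast control station, 94 x 194 x 60 mm, screwed down; origin under its centre on the shelf, z up, long side along y. On its flat top the red stop stands 55 mm from the centre to -y, on a black collar 16.5 mm in radius and 10 mm high; the blue re-arm button 55 mm to +y. Both press straight down. A latched stop's lobes hang 14 mm above the flat top: a fingertip fits beside them.
- stop_top (a point): top centre of the red stop, on its axis, 102 mm above the shelf when out; sinks and turns with the head: a dome 20 mm high, radius 22 mm, with three round lobes (radius 10 mm, centres 24.5 mm and tips 34.5 mm from the axis), one along this point's +x, the others 120 degrees either way about z. Lobe flanks are upright from 20 to 8 mm below this point; white arrows on top.
- stop_press (a joint): how far the stop is pushed in, m: 0 out, catches at 0.008, bottoms at 0.0095. A spring pushes back with 4 N at the start to 8 N when in, and up to about 10 N is needed to push it past the catch. Let go past the catch it stays in at 0.0075 to 0.008.
- stop_twist (a joint): turn of the head, rad, positive clockwise seen from above: 0 at rest, held there by a light spring; it turns up to 1.1. When the stop is latched, turning it about 0.5 to 0.6 (30 to 35 degrees) lets go of the catch and the head springs up; let go, it turns back to 0. It takes under 0.1 N m. It cannot turn anticlockwise from 0.
- rearm_top (a point): top centre of the blue re-arm button, 13 mm radius, 82 mm above the shelf when out, standing 10 mm proud of its steel bezel of 21 mm radius.
- rearm (a joint): how far the re-arm button is pushed in, m: 0 out, 0.006 fully in, where it takes 5 N; springs back.
- eyepiece: loose eyepiece, cream enamel on a steel barrel with a rubber eyecup, 48 mm across, 72 mm high, standing upright; origin under its centre. Leave alone.
- template: loose greenish glass disc, 80 mm across, 6 mm thick, lying flat; origin under its centre. Leave alone.
- thumbscrew0: loose aluminium thumbscrew standing on its knurled head, 26 mm across, 38 mm high with its stud; origin under its centre. Leave alone.
- thumbscrew1: a second thumbscrew like the first. Leave alone.
- crank_grip (a point): middle of the wooden grip of the cast-iron hand crank of the focuser bench (300 x 120 mm, 110 mm high, brass drawtube on top), which stands to the left. Leave alone.
Mind the look-alikes: they are no part of the job. Several things have the shape of the station; the one meant has the colours described above.

How it is judged (in metres and radians):
On the way, in this order (a step that is already met when the one before it is completed fails the run):
1. the stop is latched: it stays in with nothing touching it (value of joint stop_press above 0.006 m and contact force between each of the arm, the fingers and stop_press below 0.1 N), for 0.2 s.
2. the stop has been twisted free and has sprung out (value of joint stop_press below 0.0015 m), for 0.1 s.
3. the re-arm button is pressed fully in while the stop is out (value of joint rearm above 0.0048 m and value of joint stop_press below 0.0015 m), for 0.1 s.
At the end, for the whole second after the job is handed in: After latching, being twisted free and the re-arm press, the stop is fully out (within 1.5 mm) and turned back (within 0.1 rad), the re-arm button is out (within 1.2 mm), and the bystanders stand within 15 mm of where they were (value of joint stop_press below 0.0015 m and value of joint stop_twist below 0.1 rad and value of joint rearm below 0.0012 m and distance of each of eyepiece, template, thumbscrew0, thumbscrew1 from where it was at the start of the episode below 0.015 m and angle between eyepiece's own z axis and vertical below 0.1 rad); the robot touches nothing.
It fails at once if the eyepiece, glass disc or a thumbscrew was shifted, lifted or knocked over (distance of any of eyepiece, template, thumbscrew0, thumbscrew1 from where it was at the start of the episode above 0.015 m or angle between eyepiece's own z axis and vertical above 0.5 rad).
It fails at once if the crank was turned (its grip moved 15 mm) (distance of crank_grip from where it was at the start of the episode above 0.015 m).
It fails at once if the stop was gripped while it was turned (over 30 N on it in mid-turn) (contact force between the fingers and stop_press above 30 N and value of joint stop_twist between 0.15 and 1 rad).
It also fails if it takes over 58 s, if anything falls off the work surface, if the arm or the gripper's body presses on something with over 40 N, if the wrist force passes 120 N, or if a joint passes its speed limit or range.

## Working session

There is one attempt and no reset: what is moved stays moved. The work goes in short steps, Python scripts to look and compute and a tool call to move; the robot and the scene stay as the last step left them, time stands still between calls to the robot, and variables do not carry over. Pictures are saved under pics/ and viewed, and the job is handed in when it is done.

Besides the shell and the picture viewer there is one more tool, called after "Request:" as name(argument=value, ...), one argument or row to a line, values as JSON. send_rows: Moves the arm, as the interface text tells. Its arguments: {"type":"object","properties":{"motion":{"type":"array"},"squeeze":{"type":"number"}},"required":["motion"]}

```bash
mkdir -p pics; python3 - <<'E'
from station import arm, read_camera, camera_model, models
import cv2,numpy as np
for n in("scene","top"):
    cv2.imwrite(f"pics/{n}0.png",read_camera(n)); m=camera_model(n); print(n,m)
    for t in("station","stop_top","rearm_top","eyepiece","template","thumbscrew0","crank_grip"):
        print(t,[(np.round(d["score"],2),np.round(d["extent"])) for d in models.recognise(t,n)])
print(arm.read_state())
E
```

```text
scene {'mtx': array([[503.31206745,   0.        , 321.45295183],
       [  0.        , 503.31206745, 242.69989679],
       [  0.        ,   0.        ,   1.        ]]), 'k1': -0.13558218497074512, 'pose': array([[ 8.34122928e-01,  4.54671747e-01, -3.12269985e-01,
         8.73796575e+02],
       [ 5.51565560e-01, -6.91450962e-01,  4.66552248e-01,
        -4.53566242e+02],
       [-3.79125542e-03, -5.61399296e-01, -8.27536378e-01,
         9.43046323e+02],
       [ 0.00000000e+00,  0.00000000e+00,  0.00000000e+00,
         1.00000000e+00]])}
station [(np.float64(0.97), array([149., 385.,  99.,  94.])), (np.float64(0.88), array([206., 208.,  64., 103.])), (np.float64(0.73), array([282., 267.,  74., 105.]))]
stop_top [(np.float64(0.9), array([217., 244.,  26.,  31.])), (np.float64(0.7), array([155., 450.,  40.,  30.])), (np.float64(0.65), array([295., 310.,  34.,  34.]))]
rearm_top [(np.float64(0.67), array([201., 403.,  14.,  20.])), (np.float64(0.59), array([309., 273.,  11.,  12.])), (np.float64(0.52), array([218., 214.,  14.,   9.]))]
eyepiece [(np.float64(0.78), array([370., 327., 
[... 1820 characters left out ...]
9.,  14.]))]
{'clock': 0.8, 'joints': array([ 1.16741295e+00,  2.58562494e-01,  2.14978935e-02,  1.33371891e+00,
       -1.10505813e-05,  1.41822236e+00]), 'qd': array([ 1.06784334e-04,  9.32783323e-04, -6.99834680e-04, -4.40040837e-05,
       -3.36373484e-04,  8.09808071e-04]), 'tau': array([-1.95826415e-04, -5.55320907e+01,  3.44715786e+01,  1.35940969e-03,
       -1.72920122e-04,  6.64397657e-07]), 'ee_pos': array([136.49095633, 532.77837767, 239.29828194]), 'tcp_rot': array([1.25076267e-01, 9.92147130e-01, 4.64445472e-06, 7.07123704e-06]), 'force': array([ 0.70615739, -0.37152958,  0.1439647 ]), 'wrist_torque': array([-0.02617479,  0.00496048, -0.03517068]), 'opening': 84.83220926212422}
```

View pics/scene0.png

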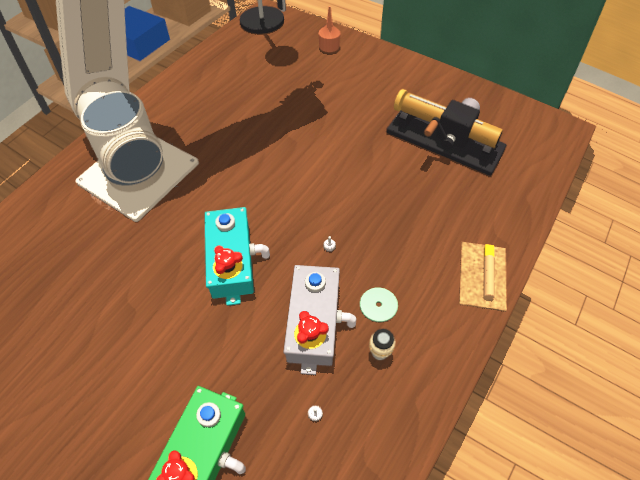

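View pics/top0.png

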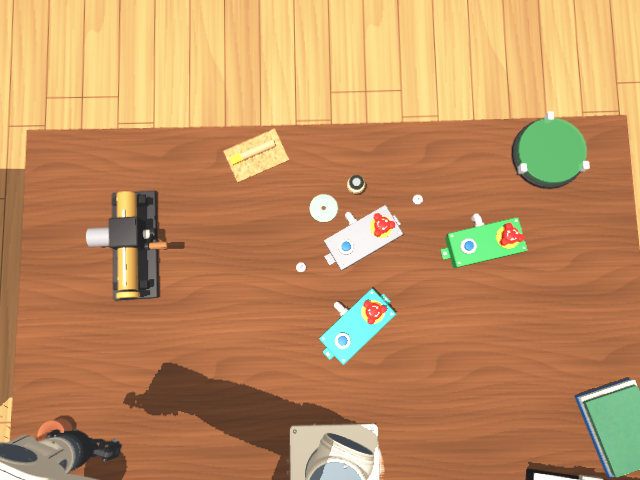

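```bash
python3 - <<'E'
import cv2,numpy as np
a=cv2.imread("pics/scene0.png");b=cv2.imread("pics/top0.png")
cv2.imwrite("pics/s_crop.png",cv2.resize(a[195:395,190:410],None,fx=3.5,fy=3,interpolation=2))
cv2.imwrite("pics/t_crop.png",cv2.resize(b[165:375,280:540],None,fx=3,fy=2.8,interpolation=2)[:600,:800])
E
```

```text
(no output)
```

View pics/s_crop.png

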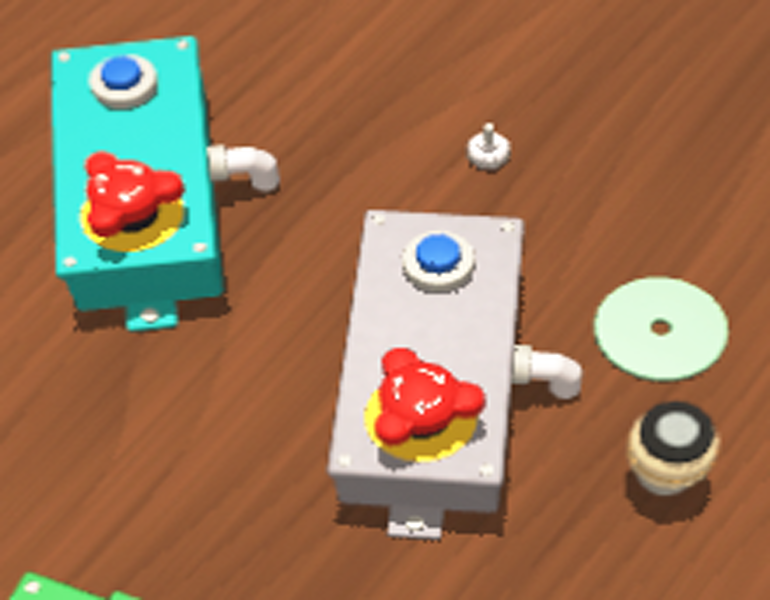

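View pics/t_crop.png

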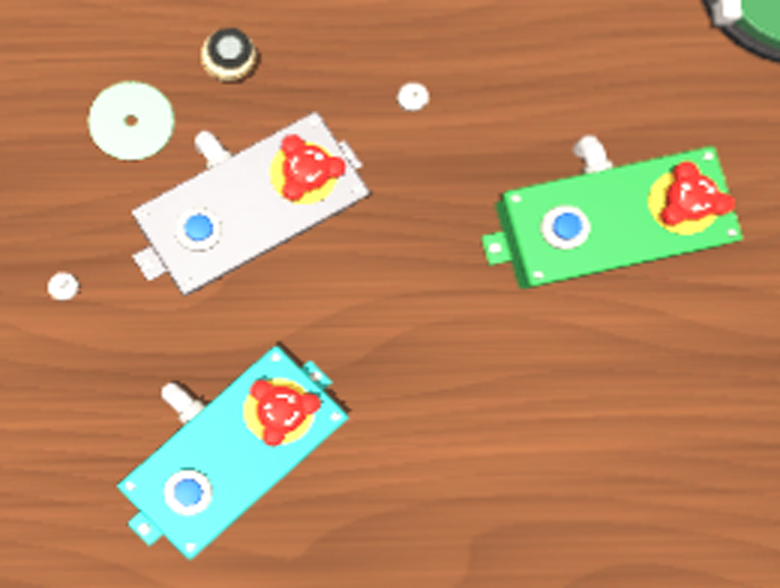

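```bash
cat > h.py <<'E'
from station import arm, read_camera, camera_model, models
import cv2,numpy as np
from scipy.optimize import minimize,least_squares
CM={n:camera_model(n) for n in("scene","top")}
def proj(P,n):
    m=CM[n];T=np.linalg.inv(m["pose"]);q=np.atleast_2d(P)@T[:3,:3].T+T[:3,3]
    s=q[:,:2]/q[:,2:];s=s*(1+m["k1"]*(s**2).sum(1,keepdims=True))
    return s*m["mtx"][0,0]+m["mtx"][:2,2]
def ray(uv,n):
    m=CM[n];d=(np.array(uv,float)-m["mtx"][:2,2])/m["mtx"][0,0];s=d.copy()
    for _ in range(20): s=d/(1+m["k1"]*(s@s))
    return m["pose"][:3,3],m["pose"][:3,:3]@np.array([*s,1])
def onz(uv,n,z):
    o,d=ray(uv,n);return o+d*(z-o[2])/d[2]
def Rz(a):c,s=np.cos(a),np.sin(a);return np.array([[c,-s],[s,c]])
th=np.linspace(0,2*np.pi,24,endpoint=False);C=np.c_[np.cos(th),np.sin(th)]
def headparts(x,y,a,top=102.):
    parts=[]
    for r,z in [(22,-20),]:
        parts.append(np.vstack([np.c_[C*rr,np.full(24,top+zz)] for rr,zz in((22,-20),(22,-12),(18,-5),(10,-1),(3,0))]))
    for k in range(3):
        c=24.5*np.array([np.cos(k*2*np.pi/3),np.sin(k*2*np.pi/3)])
        parts.append(np.vstack([np.c_[C*rr+c,np.full(24,top+zz)] for rr,zz in((10,-20),(10,-8),(7,-5))]))
    out=[]
    for p in parts:
        q=p.copy();q[:,:2]=p[:,:2]@Rz(a).T+[x,y];out.append(q)
    return out
def mask_head(x,y,a,n,top=102.,S=4,dx=(0,0)):
    im=np.zeros((480*S,640*S),np.uint8)
    for p in headparts(x,y,a,top):
        uv=(proj(p,n)+dx+0.5)*S-0.5
        cv2.fillConvexPoly(im,cv2.convexHull(np.round(uv).astype(np.int32)),255)
    return im
def redmask(im):
    b,g,r=[im[...,i].astype(int) for i in range(3)]
    return ((r>110)&(g<r*0.45)&(b<r*0.45)&(r-g>90))
E
python3 - <<'E'
from h import *
sc=np.array([(368,210),(523,219),(500,485),(331,472)])/[3.5,3]+[190,195]
tp=np.array([(133,211),(318,113),(370,192),(186,293)])/[3,2.8]+[280,165]
for n,c in(("scene",sc),("top",tp)):
    P=np.array([onz(u,n,60) for u in c])[:,:2];print(n,P.round(1).tolist(),P.mean(0))
    b,g,r=cv2.split(cv2.imread(f"pics/{n}0.png").astype(int)); 
    m=((b>120)&(r<b*0.5)).astype(np.uint8);k,l,s,ce=cv2.connectedComponentsWithStats(m)
    for i in range(1,k):
        if s[i,4]>15 : print("blue",ce[i].round(1),s[i,4],onz(ce[i],n,81).round(1))
    m=redmask(cv2.imread(f"pics/{n}0.png")).astype(np.uint8);k,l,s,ce=cv2.connectedComponentsWithStats(m)
    for i in range(1,k):
        if s[i,4]>60 : print("red",ce[i].round(1),s[i,:].tolist(),onz(ce[i],n,92).round(1))
for t,z,us,ut in(("eyepiece",70,(382,338),(357,182)),):
    print(t,onz(us,"scene",70),onz(ut,"top",70))
print(onz((379,305),"scene",6),onz((323,208),"top",6))
print(onz((329,244),"scene",15),onz((301,267),"top",15));print(onz((315,413),"scene",15),onz((417,199),"top",15))
E
```

```text
scene [[525.9, -31.8], [606.0, 12.2], [698.7, -156.5], [619.2, -198.9]] [612.42205136 -93.74652522]
blue [137.5  26.9] 932 [-384.5  397.6   81. ]
blue [227.  243.3] 2141 [385.2 -76.8  81. ]
blue [314.6 279.3] 121 [585.4 -47.8  81. ]
blue [232.9 301.8] 49 [ 481.8 -176.5   81. ]
blue [207.  412.7] 160 [ 578.9 -370.    81. ]
red [225.5 259. ] [215, 246, 27, 28, 437] [ 413.4 -112.8   92. ]
red [309.8 327.2] [297, 311, 31, 32, 575] [ 638.4 -142.4   92. ]
red [175.6 468.4] [157, 451, 38, 29, 558] [ 598.9 -472.4   92. ]
top [[600.6, 11.9], [692.3, -157.2], [613.8, -200.7], [520.4, -33.3]] [606.78232092 -94.83385549]
blue [468.6 245.1] 62 [ 575.3 -367.9   81. ]
blue [346.  245.7] 58 [581.7 -45.2  81. ]
blue [369.9 315.2] 662 [ 397.7 -101.8   81. ]
blue [343.3 339.4] 42 [337.2 -31.   81. ]
blue [329.7 350.8] 24 [308.9   4.9  81. ]
blue [591.9 435.8] 182 [  89.9 -640.4   81. ]
red [382.  224.3] [374, 213, 21, 23, 234] [ 634.8 -141.3   92. ]
red [510.7 234.9] [500, 223, 25, 22, 256] [ 597.9 -475.8   92. ]
red [373.3 310.9] [364, 301, 22, 23, 251] [ 408.1 -110.3   92. ]
eyepiece [757.5146326 -78.6551178  70.       ] [756.66010164 -80.25896366  70.        ]
[706.75945012   9.81576765   6.        ] [700.86568943  13.64506094   6.        ]
[539.55215568  75.95996259  15.        ] [535.1224202  77.9031592  15.       ]
[ 722.12678449 -252.06061257   15.        ] [ 717.797293   -248.77037497   15.        ]
```

```bash
python3 - <<'E'
from h import *
for n,x0 in(("scene",(638,-142)),("top",(634.5,-141.3))):
    im=cv2.imread(f"pics/{n}0.png");S=4
    m=redmask(im); u=proj([[*x0,92]],n)[0].astype(int)
    w=np.zeros_like(m);w[u[1]-22:u[1]+22,u[0]-22:u[0]+22]=1;m&=w
    M=cv2.resize((m*255).astype(np.uint8),None,fx=S,fy=S,interpolation=cv2.INTER_LINEAR).astype(float)/255
    def f(p):
        H=mask_head(p[0],p[1],p[2]/30,n)>0
        return np.abs(M-H).sum()/(S*S)
    best=None
    for a in np.arange(0,2.09,0.2):
        r=minimize(f,[*x0,a*30],method="Nelder-Mead",options=dict(initial_simplex=[[*x0,a*30],[x0[0]+3,x0[1],a*30],[x0[0],x0[1]+3,a*30],[*x0,a*30+5]]))
        if best is None or r.fun<best.fun:best=r
    print(n,best.x[:2],np.degrees(best.x[2]/30)%120,best.fun,m.sum())
E
```

```text
scene [ 636.37671483 -140.05776836] 28.77273270145289 106.10661764705881 575
top [ 635.36013275 -141.10296602] 27.972248109037547 99.71200980392157 234
```

```bash
cat >> h.py <<'E'
from scipy.spatial.transform import Rotation as Rn
def togo(x,y,z,yang=None):
    s=arm.read_state();R=Rn.from_quat(s["tcp_rot"]).as_matrix()
    d=R.T@(np.array([x,y,z])-s["ee_pos"])/1000
    cur=np.degrees(np.arctan2(R[1,1],R[0,1]))
    sp=None if yang is None else -np.radians((yang-cur+90)%180-90)
    print("togo",d.round(4),"spin",sp,"yang",cur.round(2),"pos",s["ee_pos"].round(2),"F",s["force"].round(2),"t",s["clock"],"open",s["opening"])
    print("joints",s["joints"].round(3))
E
python3 - <<'E'
from h import *
togo(636,-141.5,190,89)
from h import *
for n in("scene","top"):
    im=cv2.imread(f"pics/{n}0.png");S=4;
    M=mask_head(636,-141,np.radians(29),n);u=proj([[636,-141,92]],n)[0].astype(int)
    B=cv2.resize(im,None,fx=S,fy=S,interpolation=2);c,_=cv2.findContours(M,0,1);cv2.drawContours(B,c,-1,(255,255,0),1)
    B=B[(u[1]-40)*S:(u[1]+40)*S,(u[0]-40)*S:(u[0]+40)*S];cv2.imwrite(f"pics/ov_{n}.png",B)
a=np.hstack([cv2.imread("pics/ov_scene.png"),cv2.imread("pics/ov_top.png")]);cv2.imwrite("pics/ov.png",a)
E
```

```text
togo [-0.6512 -0.5292  0.0493] spin -0.23335610941732385 yang 75.63 pos [136.49 532.78 239.3 ] F [ 0.71 -0.37  0.14] t 0.8 open 84.83220926212422
joints [ 1.167  0.259  0.021  1.334 -0.     1.418]
```

View pics/ov.png

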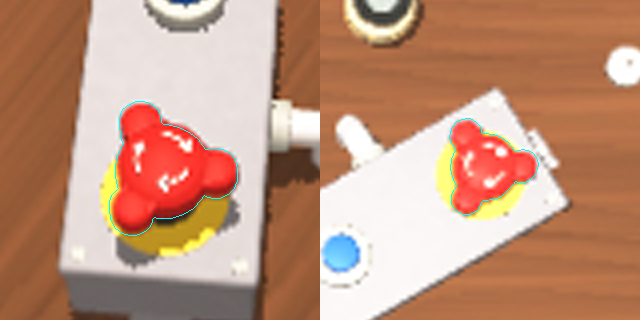

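Request:
send_rows(
  motion=[
    [-0.041,-0.033,0,0,50],
    [-0.082,-0.066,0,0,0],
    [-0.123,-0.1,0,0,0],
    [-0.164,-0.133,0,0,0],
    [-0.205,-0.167,0,0,0],
    [-0.246,-0.2,0,0,0],
    [-0.287,-0.233,0,0,0],
    [-0.328,-0.266,0,0,0],
  ],
  squeeze=20,
)

```text
clock: 1.8
ee_pos: [389.0, 192.2, 239.5]
tcp_rot: [0.125, 0.992, 0.0, 0.0]
force: [0.1, 0.6, 1.1]
opening: -0.0
```

```bash
python3 -c "
from h import *
togo(636.5,-141,170,89)"
```

```text
togo [-0.3224 -0.2613  0.0696] spin -0.23342177431668323 yang 75.63 pos [389.03 192.18 239.52] F [0.09 0.57 1.12] t 1.8 open -0.018113932427154665
joints [ 0.265  0.06  -0.224  1.287  0.     0.516]
```

Request:
send_rows(
  motion=[
    [-0.041,-0.033,0,-0.05,0],
    [-0.082,-0.066,0,-0.1,0],
    [-0.123,-0.1,0,-0.15,0],
    [-0.164,-0.133,0,-0.2,0],
    [-0.205,-0.167,0.01,-0.234,0],
    [-0.246,-0.2,0.03,-0.234,0],
    [-0.285,-0.231,0.05,-0.234,0],
    [-0.3224,-0.2613,0.0696,-0.234,0],
  ],
)

```text
clock: 2.8
ee_pos: [636.6, -141.0, 168.9]
tcp_rot: [0.009, 1.0, 0.0, 0.0]
force: [0.7, 0.5, -0.1]
opening: 0.4
```

```bash
python3 - <<'E'
from h import *
for n in("scene","top"): cv2.imwrite(f"pics/{n}1.png",read_camera(n))
a=cv2.imread("pics/scene1.png")[200:400,210:420];b=cv2.imread("pics/top1.png")[150:300,300:470]
cv2.imwrite("pics/c1.png",np.hstack([cv2.resize(a,(400,400)),cv2.resize(b,(400,400))]))
togo(636.5,-141,130,89)
s=arm.read_state()["ee_pos"]
for n in CM: print(n, proj([s+[0,0,-8],s],n))
E
```

```text
togo [0.0002 0.002  0.0358] spin -0.002573931186550308 yang 88.85 pos [ 636.78 -143.02  165.82] F [-0.94  0.96 -0.16] t 2.9 open 0.13547658109959954
joints [-3.490e-01  4.630e-01  1.450e-01  1.257e+00 -1.000e-03 -3.290e-01]
scene [[307.90618859 311.07989286]
 [307.7824445  308.99969869]]
top [[384.98202871 218.78432424]
 [385.28615045 218.17943031]]
```

View pics/c1.png

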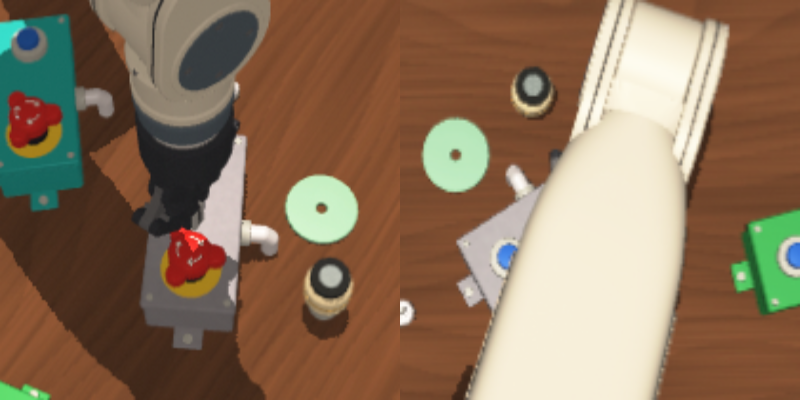

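Request:
send_rows(
  motion=[
    [0,0,0,0,0],
    [0,0,0.015,0,0],
    [0,0,0.03,0,0],
    [0,0,0.045,0,0],
    [0,0,0.05,0,0],
    [0,0,0.05,0,0],
  ],
)

```text
clock: 3.65
ee_pos: [635.5, -139.3, 119.3]
tcp_rot: [0.008, 1.0, 0.0, -0.0]
force: [0.3, 0.0, 0.8]
opening: 0.1
```

```bash
python3 -c "
from h import *
togo(636.5,-141,110,89)"
```

```text
togo [-0.001  -0.0017  0.0093] spin 0.0008023824827725237 yang 89.05 pos [ 635.53 -139.27  119.29] F [0.35 0.03 0.76] t 3.65 open 0.12595803060512928
joints [-0.345  0.481  0.055  1.145  0.    -0.328]
```

Request:
send_rows(
  motion=[
    [-0.001,-0.0017,0.004,0,0],
    [-0.001,-0.0017,0.007,0,0],
    [-0.001,-0.0017,0.01,0,0],
    [-0.001,-0.0017,0.012,0,0],
    [-0.001,-0.0017,0.0135,0,0],
    [-0.001,-0.0017,0.0135,0,0],
  ],
)

```text
clock: 4.4
ee_pos: [636.8, -141.2, 106.8]
tcp_rot: [0.008, 1.0, -0.0, 0.0]
force: [-1.6, 0.0, 5.8]
opening: -0.2
```

Request:
send_rows(
  motion=[
    [0,0,0.002,0,0],
    [0,0,0.004,0,0],
    [0,0,0.005,0,0],
    [0,0,0.006,0,0],
    [0,0,0.006,0,0],
  ],
)

```text
clock: 5.03
ee_pos: [636.9, -141.3, 101.0]
tcp_rot: [0.008, 1.0, -0.0, 0.001]
force: [-1.1, -0.9, 6.2]
opening: 0.3
```

Request:
send_rows(
  motion=[
    [0,0,0.0007,0,0],
    [0,0,0.0012,0,0],
    [0,0,0.0012,0,0],
  ],
)

```text
clock: 5.4
ee_pos: [637.0, -141.3, 100.3]
tcp_rot: [0.008, 1.0, -0.0, 0.001]
force: [-2.8, 0.7, 10.4]
opening: 0.1
```

Request:
send_rows(
  motion=[
    [0,0,0.0008,0,0],
    [0,0,0.0008,0,0],
    [0,0,-0.002,0,0],
    [0,0,-0.01,0,0],
    [0,0,-0.025,0,0],
    [0,0,-0.025,0,0],
    [0,0,-0.025,0,0],
  ],
)

```text
clock: 6.28
ee_pos: [636.6, -141.2, 123.9]
tcp_rot: [0.008, 1.0, -0.0, -0.0]
force: [-0.3, 0.6, -0.1]
opening: 0.2
```

```bash
python3 - <<'E'
from h import *
togo(636.5,-141,110,89)
E
```

```text
togo [0.0001 0.0002 0.0139] spin 0.0006130591139219636 yang 89.04 pos [ 636.63 -141.16  123.91] F [-0.26  0.57 -0.07] t 6.275 open 0.19900262618950543
joints [-0.347  0.481  0.066  1.156 -0.    -0.33 ]
```

```bash
python3 - <<'E'
from h import *
togo(661.9,-178,110,89)
E
```

```text
togo [-0.0259 -0.0364  0.0139] spin 0.0006130591139219636 yang 89.04 pos [ 636.63 -141.16  123.91] F [-0.26  0.57 -0.07] t 6.275 open 0.19900262618950543
joints [-0.347  0.481  0.066  1.156 -0.    -0.33 ]
```

Request:
send_rows(
  motion=[
    [-0.013,-0.018,0,0,0],
    [-0.0259,-0.0364,0,0,0],
    [-0.0259,-0.0364,0.01,0,0],
    [-0.0259,-0.0364,0.014,0,0],
    [-0.0259,-0.0364,0.014,0,0],
  ],
)

```text
clock: 6.9
ee_pos: [661.3, -177.2, 109.3]
tcp_rot: [0.008, 1.0, 0.0, -0.001]
force: [-0.0, 0.3, 0.2]
opening: 0.3
```

```bash
python3 - <<'E'
from h import *
n="scene";im=read_camera(n);cv2.imwrite("pics/s2.png",im)
S=6
outs=[]
for top in(94.3,102):
    M=mask_head(636.7,-141,np.radians(29),n,top,S,(0.6,0.3));u=proj([[645,-150,92]],n)[0].astype(int)
    B=cv2.resize(im,None,fx=S,fy=S,interpolation=2);c,_=cv2.findContours(M,0,1);cv2.drawContours(B,c,-1,(255,255,0),1)
    outs.append(B[(u[1]-45)*S:(u[1]+32)*S,(u[0]-33)*S:(u[0]+33)*S])
cv2.imwrite("pics/s2c.png",np.hstack(outs))
togo(661.9,-178,76,89)
E
```

```text
togo [-0.0004 -0.0007  0.0338] spin 0.0011977395311432127 yang 89.07 pos [ 661.54 -177.28  109.82] F [0.71 0.11 0.16] t 6.95 open 0.3897600479752206
joints [-0.384  0.543  0.139  1.167  0.    -0.368]
```

View pics/s2c.png

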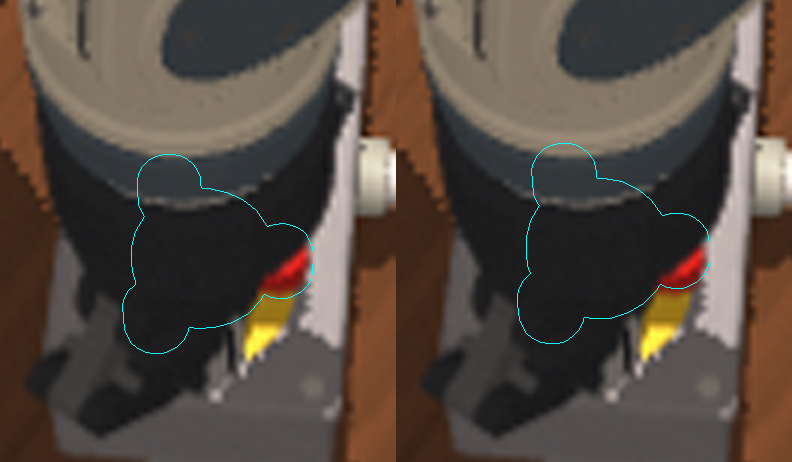

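Request:
send_rows(
  motion=[
    [-0.0004,-0.0007,0.01,0,0],
    [-0.0004,-0.0007,0.02,0,0],
    [-0.0004,-0.0007,0.026,0,0],
    [-0.0004,-0.0007,0.026,0,0],
  ],
)

```text
clock: 7.45
ee_pos: [662.0, -178.6, 83.2]
tcp_rot: [0.008, 1.0, 0.0, -0.001]
force: [-0.4, -0.0, 1.0]
opening: -0.3
```

Request:
send_rows(
  motion=[
    [0,0,0.004,0,0],
    [0,0,0.008,0,0],
    [0,0,0.008,0,0],
  ],
)

```text
clock: 7.82
ee_pos: [662.2, -178.6, 75.6]
tcp_rot: [0.008, 1.0, 0.0, -0.0]
force: [1.0, 1.1, 0.9]
opening: -0.1
```

```bash
python3 - <<'E'
from h import *
togo(661.9,-178,76,89)
s=arm.read_state();R=Rn.from_quat(s["tcp_rot"]).as_matrix()
p0=s["ee_pos"];c=np.array([636.5,-141.]);d=p0[:2]-c
for k in range(0,66,5):
    a=np.radians(k);t=c+Rz(-a)@d
    print(k,(R.T@np.array([t[0]-p0[0],t[1]-p0[1],0])/1000).round(4),a.round(3))
E
```

```text
togo [ 0.0003  0.0006 -0.0004] spin 0.0006583856228557747 yang 89.04 pos [ 662.17 -178.64   75.63] F [1.03 1.13 0.94] t 7.825 open -0.14123455516395406
joints [-0.386  0.566  0.089  1.094 -0.    -0.369]
0 [0. 0. 0.] 0.0
5 [ 0.0033 -0.0022  0.    ] 0.087
10 [ 0.0069 -0.004   0.    ] 0.175
15 [ 0.0105 -0.0055  0.    ] 0.262
20 [ 0.0143 -0.0068  0.    ] 0.349
25 [ 0.0182 -0.0076  0.    ] 0.436
30 [ 0.0221 -0.0082  0.    ] 0.524
35 [ 0.0261 -0.0084  0.    ] 0.611
40 [ 0.0301 -0.0082  0.    ] 0.698
45 [ 0.034  -0.0077  0.    ] 0.785
50 [ 0.0379 -0.0069  0.    ] 0.873
55 [ 0.0417 -0.0057  0.    ] 0.96
60 [ 0.0454 -0.0042  0.    ] 1.047
65 [ 0.0489 -0.0024  0.    ] 1.134
```

Request:
send_rows(
  motion=[
    [0.0033,-0.0022,0,0.087,0],
    [0.0069,-0.004,0,0.175,0],
    [0.0105,-0.0055,0,0.262,0],
    [0.0143,-0.0068,0,0.349,0],
    [0.0143,-0.0068,0,0.349,0],
  ],
)

```text
clock: 8.45
ee_pos: [647.8, -185.4, 76.2]
tcp_rot: [0.182, 0.983, -0.0, 0.0]
force: [0.4, -0.4, -0.3]
opening: -0.2
```

```bash
python3 - <<'E'
from h import *
s=arm.read_state();R=Rn.from_quat(s["tcp_rot"]).as_matrix()
togo(0,0,0);print(s["wrist_torque"])
p0=s["ee_pos"];c=np.array([636.5,-141.]);d=p0[:2]-c;print(np.linalg.norm(d))
for k in range(0,45,5):
    a=np.radians(k);t=c+Rz(-a)@d
    print(k,(R.T@np.array([t[0]-p0[0],t[1]-p0[1],0])/1000).round(4),a.round(3))
E
```

```text
togo [ 0.6713 -0.0584  0.0761] spin None yang 69.06 pos [ 647.85 -185.37   76.22] F [ 0.43 -0.39 -0.29] t 8.45 open -0.19563127472165473
joints [-0.403  0.546  0.053  1.078 -0.    -0.038]
[-0.02378759 -0.05829402 -0.00800218]
45.797001036273194
0 [0. 0. 0.] 0.0
5 [ 0.0034 -0.0022 -0.    ] 0.087
10 [ 0.0069 -0.004  -0.    ] 0.175
15 [ 0.0106 -0.0056 -0.    ] 0.262
20 [ 0.0144 -0.0068 -0.    ] 0.349
25 [ 0.0183 -0.0077 -0.    ] 0.436
30 [ 0.0222 -0.0082 -0.    ] 0.524
35 [ 0.0262 -0.0084 -0.    ] 0.611
40 [ 0.0302 -0.0083 -0.    ] 0.698
```

```bash
cat >> h.py <<'E'
def look(nm,top=94.3,tw=0.):
    n="scene";im=read_camera(n);cv2.imwrite(f"pics/{nm}_f.png",im);S=6
    M=mask_head(636.7,-141,np.radians(29)-tw,n,top,S,(0.6,0.3));u=proj([[645,-150,92]],n)[0].astype(int)
    B=cv2.resize(im,None,fx=S,fy=S,interpolation=2);A=B.copy();c,_=cv2.findContours(M,0,1);cv2.drawContours(B,c,-1,(255,255,0),1)
    f=lambda B:B[(u[1]-45)*S:(u[1]+40)*S,(u[0]-33)*S:(u[0]+33)*S]
    cv2.imwrite(f"pics/{nm}.png",np.hstack([f(A),f(B)]))
E
python3 -c "
from h import *
look('a3')"
```

```text
(no output)
```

View pics/a3.png

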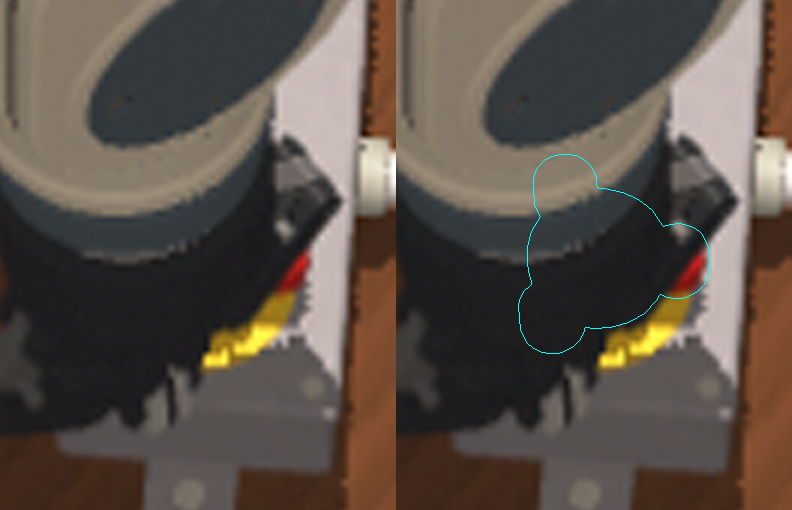

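Request:
send_rows(
  motion=[
    [0,0.002,0,0,0],
    [0,0.004,0,0,0],
    [0,0.004,0,0,0],
  ],
)

```text
clock: 8.88
ee_pos: [649.7, -182.2, 76.1]
tcp_rot: [0.182, 0.983, -0.001, 0.0]
force: [0.5, -5.1, -0.9]
opening: 0.0
```

```bash
python3 - <<'E'
from h import *
s=arm.read_state();R=Rn.from_quat(s["tcp_rot"]).as_matrix()
togo(0,0,0)
p0=s["ee_pos"];c=np.array([636.5,-141.]);d=p0[:2]-c;print(np.linalg.norm(d),d@R[:2,:2])
for k in range(0,65,5):
    a=np.radians(k);t=c+Rz(-a)@d
    print(k,(R.T@np.array([t[0]-p0[0],t[1]-p0[1],0])/1000).round(4),a.round(3))
E
```

```text
togo [ 0.672  -0.0619  0.0755] spin None yang 69.06 pos [ 649.72 -182.24   76.1 ] F [ 0.51 -5.13 -0.89] t 8.875 open 0.014736510467473459
joints [-3.970e-01  5.470e-01  5.500e-02  1.078e+00 -1.000e-03 -3.200e-02]
43.30319495389588 [-27.08248295 -33.78904605]
0 [0. 0. 0.] 0.0
5 [ 0.003  -0.0022  0.    ] 0.087
10 [ 0.0063 -0.0042 -0.    ] 0.175
15 [ 0.0097 -0.0059 -0.    ] 0.262
20 [ 0.0132 -0.0072 -0.    ] 0.349
25 [ 0.0168 -0.0083 -0.    ] 0.436
30 [ 0.0205 -0.009  -0.    ] 0.524
35 [ 0.0243 -0.0094 -0.    ] 0.611
40 [ 0.0281 -0.0095 -0.    ] 0.698
45 [ 0.0318 -0.0093 -0.    ] 0.785
50 [ 0.0356 -0.0087 -0.    ] 0.873
55 [ 0.0392 -0.0078 -0.    ] 0.96
60 [ 0.0428 -0.0066 -0.    ] 1.047
```

Request:
send_rows(
  motion=[
    [0,-0.003,0,0,0],
    [0.0034,-0.0052,0,0.087,0],
    [0.0069,-0.007,0,0.175,0],
    [0.0069,-0.007,0,0.175,0],
  ],
)

```text
clock: 9.38
ee_pos: [640.5, -185.7, 76.1]
tcp_rot: [0.267, 0.964, 0.0, 0.0]
force: [1.7, -1.6, -0.7]
opening: 0.1
```

```bash
python3 - <<'E'
from h import *
look('a4',tw=0.35)
s=arm.read_state();R=Rn.from_quat(s["tcp_rot"]).as_matrix()
togo(0,0,0)
p0=s["ee_pos"];c=np.array([636.5,-141.]);d=p0[:2]-c;print(np.linalg.norm(d),d@R[:2,:2])
E
```

```text
togo [ 0.6452 -0.1694  0.0758] spin None yang 59.13 pos [ 640.62 -185.66   76.06] F [ 1.86 -2.15 -0.33] t 9.425 open -0.16780148811713072
joints [-0.408  0.535  0.033  1.068  0.     0.131]
44.85310469090329 [-26.45684182 -36.21928369]
```

View pics/a4.png

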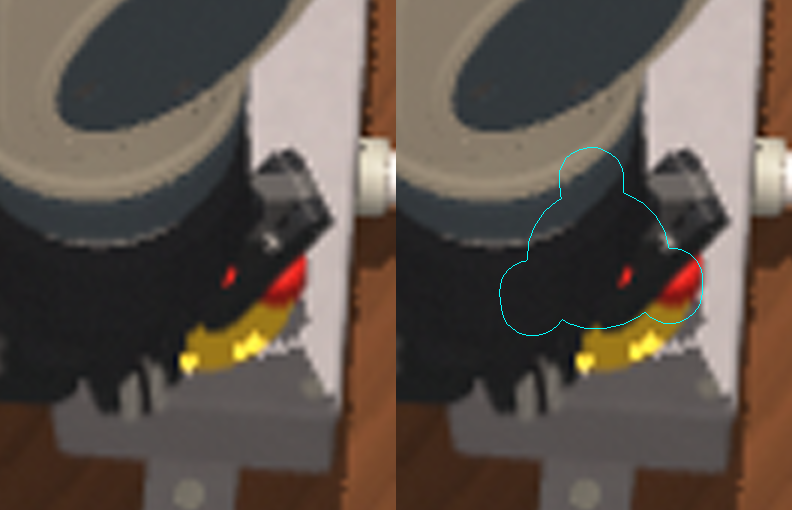

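Request:
send_rows(
  motion=[
    [0.0034,-0.0022,0,0.087,0],
    [0.0069,-0.004,0,0.175,0],
    [0.0106,-0.0056,0,0.262,0],
    [0.0144,-0.0068,0,0.349,0],
    [0.0144,-0.0068,0,0.349,0],
  ],
)

```text
clock: 10.05
ee_pos: [624.5, -184.1, 76.1]
tcp_rot: [0.429, 0.903, -0.0, -0.0]
force: [0.2, -2.9, 0.4]
opening: -0.3
```

```bash
python3 - <<'E'
from h import *
look('a5',tw=0.6)
s=arm.read_state();R=Rn.from_quat(s["tcp_rot"]).as_matrix()
togo(0,0,0)
p0=s["ee_pos"];c=np.array([636.5,-141.]);d=p0[:2]-c;print(np.linalg.norm(d),d@R[:2,:2])
E
```

```text
togo [ 0.5374 -0.3677  0.0761] spin None yang 39.19 pos [ 624.59 -184.15   76.05] F [-0.18 -3.27  1.04] t 10.1 open -0.1764483055422185
joints [-0.415  0.511 -0.011  1.049 -0.     0.471]
44.763917080960354 [-25.91733668 -36.49794171]
```

View pics/a5.png

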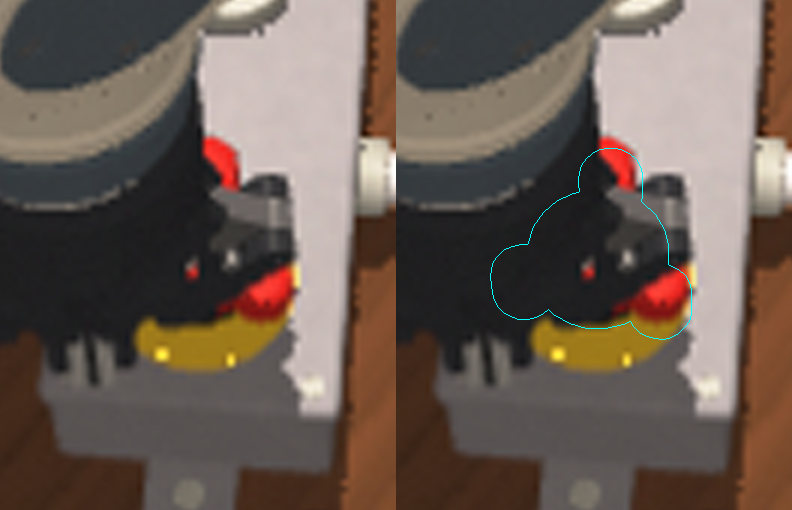

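Request:
send_rows(
  motion=[
    [0.0034,-0.0022,0,0.087,0],
    [0.0034,-0.0022,0,0.087,0],
  ],
)

```text
clock: 10.35
ee_pos: [620.7, -182.9, 76.1]
tcp_rot: [0.468, 0.884, -0.0, 0.0]
force: [-0.5, -3.9, 0.5]
opening: 0.4
```

```bash
python3 - <<'E'
from h import *
look('a6',top=102,tw=0.7)
s=arm.read_state();R=Rn.from_quat(s["tcp_rot"]).as_matrix()
togo(0,0,0)
p0=s["ee_pos"];c=np.array([636.5,-141.]);d=p0[:2]-c;print(np.linalg.norm(d),d@R[:2,:2])
for k in range(0,-75,-10):
    a=np.radians(k);t=c+Rz(-a)@d
    print(k,(R.T@np.array([t[0]-p0[0],t[1]-p0[1],0])/1000).round(4),a.round(3))
E
```

```text
togo [ 0.5004 -0.4104  0.076 ] spin None yang 34.23 pos [ 620.8  -182.93   76.04] F [-0.01 -3.83  1.57] t 10.4 open -0.07644662351878878
joints [-0.416  0.504 -0.022  1.044 -0.     0.557]
44.771435302149484 [-25.83946251 -36.56232231]
0 [0. 0. 0.] 0.0
-10 [-0.006  0.005  0.   ] -0.175
-20 [-0.0109  0.011   0.    ] -0.349
-30 [-0.0148  0.0178 -0.    ] -0.524
-40 [-0.0175  0.0252 -0.    ] -0.698
-50 [-0.0188  0.0329 -0.    ] -0.873
-60 [-0.0187  0.0407 -0.    ] -1.047
-70 [-0.0174  0.0483 -0.    ] -1.222
```

View pics/a6.png

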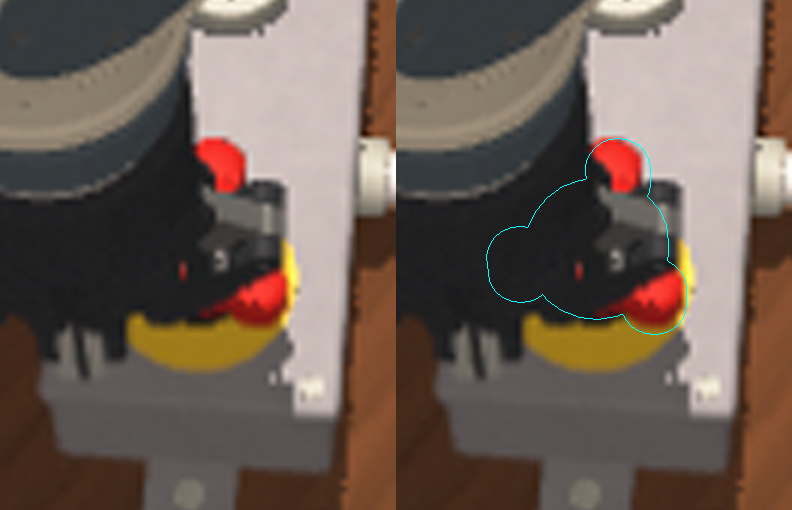

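Request:
send_rows(
  motion=[
    [-0.006,0.003,0,-0.175,0],
    [-0.0109,0.009,0,-0.349,0],
    [-0.0148,0.0158,0,-0.524,0],
    [-0.0175,0.0232,0,-0.698,0],
    [-0.0188,0.0309,0,-0.873,0],
    [-0.0188,0.0309,-0.03,-0.873,0],
    [-0.0188,0.0309,-0.06,-0.873,0],
    [-0.0188,0.0309,-0.06,-0.873,0],
  ],
)

```text
clock: 11.4
ee_pos: [658.0, -180.8, 138.3]
tcp_rot: [0.05, 0.999, -0.0, 0.002]
force: [0.4, 0.2, -0.3]
opening: 0.0
```

```bash
python3 - <<'E'
from h import *
togo(583.5,-46.5,125,89)
E
```

```text
togo [0.0877 0.1262 0.013 ] spin -0.08291774551782762 yang 84.25 pos [ 658.04 -180.8   138.35] F [ 0.36  0.18 -0.27] t 11.4 open 0.017976134101550165
joints [-3.91e-01  5.21e-01  1.75e-01  1.22e+00  1.00e-03 -2.91e-01]
```

Request:
send_rows(
  motion=[
    [0.022,0.032,0,0,0],
    [0.044,0.064,0,0,0],
    [0.066,0.096,0,0,0],
    [0.0877,0.127,0,0,0],
    [0.0877,0.127,0.02,0,0],
    [0.0877,0.127,0.036,0,0],
    [0.0877,0.127,0.036,0,0],
  ],
)

```text
clock: 12.28
ee_pos: [581.9, -45.5, 98.1]
tcp_rot: [0.052, 0.999, 0.0, -0.002]
force: [-0.4, -0.2, 0.5]
opening: 0.2
```

```bash
python3 - <<'E'
from h import *
look('a7',102,0)
togo(583.5,-45.5,84,89)
E
```

```text
togo [-0.001   0.0004  0.0151] spin -0.08610549892573419 yang 84.07 pos [582.51 -45.79  99.1 ] F [ 0.19  0.38 -0.36] t 12.325 open 0.03018110505087167
joints [-0.222  0.391 -0.152  1.03   0.    -0.119]
```

View pics/a7.png

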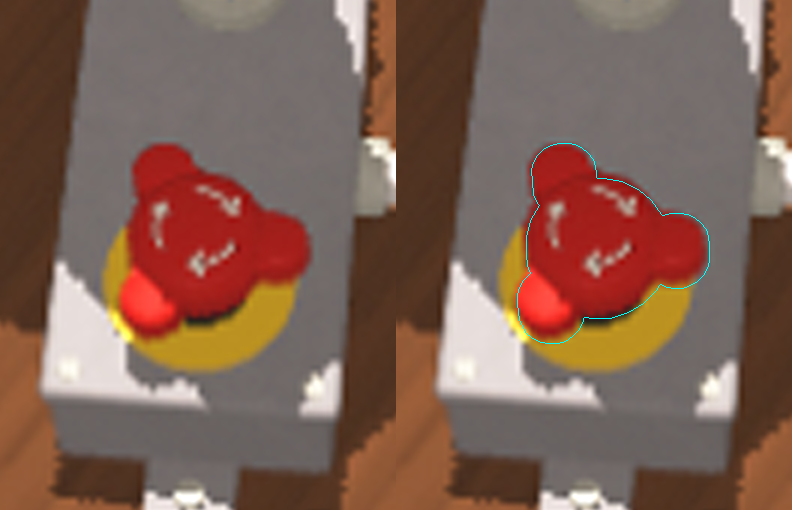

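Request:
send_rows(
  motion=[
    [0,0,0.005,0,0],
    [0,0,0.009,0,0],
    [0,0,0.012,0,0],
    [0,0,0.0145,0,0],
    [0,0,0.0145,0,0],
    [0,0,0.0145,0,0],
  ],
)

```text
clock: 13.08
ee_pos: [582.9, -45.8, 85.8]
tcp_rot: [0.052, 0.999, -0.0, 0.0]
force: [-0.6, -1.7, 3.3]
opening: -0.2
```

Request:
send_rows(
  motion=[
    [0,0,0.001,0,0],
    [0,0,0.0022,0,0],
    [0,0,0.0022,0,0],
    [0,0,0.0022,0,0],
  ],
)

```text
clock: 13.58
ee_pos: [583.0, -45.8, 84.0]
tcp_rot: [0.052, 0.999, -0.0, 0.0]
force: [-3.0, -2.4, 10.5]
opening: 0.2
```

Request:
send_rows(
  motion=[
    [0,0,0,0,0],
    [0,0,0,0,0],
    [0,0,-0.01,0,0],
    [0,0,-0.04,0,0],
    [0,0,-0.09,0,0],
    [0.05,0,-0.12,0,0],
    [0.11,0.02,-0.12,0,0],
    [0.15,0.04,-0.12,0,0],
  ],
)

```text
clock: 14.58
ee_pos: [435.3, 10.6, 203.5]
tcp_rot: [0.052, 0.999, 0.0, -0.0]
force: [-0.3, 0.2, 0.5]
opening: -0.1
```

```bash
python3 - <<'E'
from h import *
im=read_camera("scene");cv2.imwrite("pics/end.png",im)
look('a8',102,0);togo(0,0,0)
E
```

```text
togo [ 0.4301 -0.0562  0.2043] spin None yang 84.15 pos [433.77  11.83 203.8 ] F [ 0.22 -0.34 -0.29] t 14.675 open 0.02001072923828121
joints [-1.670e-01  7.700e-02 -2.980e-01  1.198e+00  1.000e-03 -6.500e-02]
```

View pics/end.png

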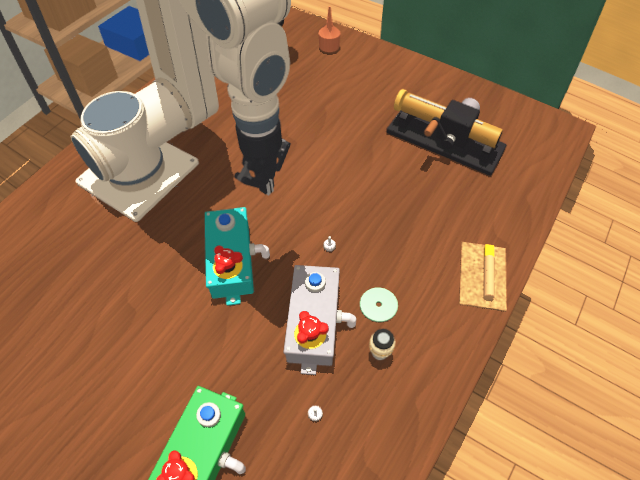

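View pics/a8.png

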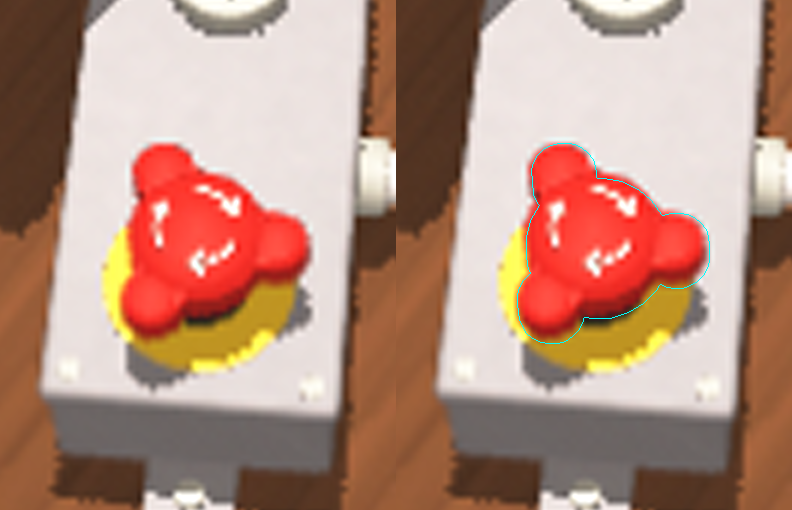

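Request:
send_rows(
  motion=[
    [0,0,0,0,0],
    [0,0,0,0,0],
    [0,0,0,0,0],
  ],
)

```text
clock: 15.05
ee_pos: [438.3, 9.4, 202.9]
tcp_rot: [0.052, 0.999, 0.0, -0.0]
force: [-0.1, 0.0, -0.3]
opening: 0.4
```

```bash
python3 -c "
from station import arm
arm.close_job()
s=arm.read_state();print(s['clock'],s['force'])"
```

```text
the job is handed in; nothing more can be done
the job is handed in; nothing more can be done
```

I ran the stop-circuit test on the grey station and handed the job in at about 15 s of the 58 s allowed; no verdict came back.

- **Latch:** I pressed the red stop to its bottom with the closed fingertips. The last force reading before that was 10.4 N. After I lifted off, only the edge of one lobe was in view, at the latched height.
- **Release:** I pushed one lobe clockwise with the outside of the fingers, reading no more than about 4 N while turning. The picture showed the stop sprung up at about 0.65 rad. After I backed off, it showed the stop fully out and turned back to rest.
- **Re-arm:** I pressed the blue button about 6 mm, where the force rose to 10.5 N at its stop, then let it go.

In the last picture the stop is out and unturned, and the re-arm button is back out. The eyepiece, glass disc, both thumbscrews and the crank look the same as at the start, and the arm touches nothing.

- **Stray touch:** while feeling for the lobe, the fingers pressed the stop inward with about 5 N, probably against its dome. I moved them out again before turning further.
- **Camera mismatch:** the two cameras disagreed by about 4 to 5 mm on some positions, so I used average values. The contact heights in all three steps matched the stated dimensions.

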